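# Fit the spacers and hold the next board over the stack

### The arm

A 6-joint arm with a two-finger parallel gripper is mounted at the origin on the work surface. World frame = base frame: x ahead of the robot, y to its left, z up, the work surface at z = 0. Lengths are in m, angles in degrees, forces in N, time in s.
With the tool pointing down it reaches from about 0.4 to 0.825 m from the base axis. Payload 7 kg.
Tool frame: the origin (TCP) lies midway between the tips of the shut fingers; the grasp point (between the pads) lies ctrl.grasp_offset behind it (ctrl.grasp_offset is the distance from the TCP to the grasp point, in m); z points along the fingers, y is the line along which they close (so a half turn about z gives the same grasp; the last joint's range is limited). The gripper opens to 88 mm and grips with 3 to 60 N. Pads are 19 mm wide; open, the fingers measure 130 mm over their backs; the gripper's body (78 mm by 193 mm) begins 47 mm behind the grasp point.
Start: joints at [88.528, 20.546, 0.682, 0, -70.136, -16.507], TCP at [0.208, 0.642, 0.227] pointing down, gripper open.
Joint ranges: [-176.03, 176.03], [-82.01, 121.73], [-58.28, 71.71], [-173.87, 95.51], [-174.79, -0.11], [-173.66, 173.66]. Speed limits (degrees/s): [136.94, 136.94, 172.46, 180, 180, 180].

### API

Orientations are given as [roll, pitch, yaw] about the fixed x, y, z axes, in that order (R = Rz(yaw) Ry(pitch) Rx(roll)).
In Python, from plant import ctrl gives the robot as it stands. The module is installed in compiled form; this text tells all that it offers.
- The arm moves only by the tool send_rows, never from a script. Its argument "increments" is a list that holds one entry, the list of rows, each a list of 4 numbers: the shift along the world's x, y, z normalised to -1 to 1, where 1 is 0.2 m, then the turn about the world's z normalised to -1 to 1, where 1 is 1.5 rad. In form: [[[x, y, z, roll], ...]]. A call has 1 to 12 rows; each row is the pose to reach, as a shift and turn from the pose commanded when the call began; what a row does not reach only later rows make up. A row lasts 1/8 s, in which the tool goes at most 62.5 mm and 10.7 degrees, less where a joint would pass 70% of its speed; a pose out of reach is approached as far as the arm can. A call with a number of a shift or a turn outside -1 to 1 is refused whole. A call with a gripper value outside its range is refused whole. "jaw" is the opening, from 0 (shut) to 1 (fully open), set as the call begins (left out, the last holds). The fingers move at their own pace and stop on an object; the grip force is fixed at half the most. Time passes only in rows, so rows that repeat a pose let the fingers close. It gives the time, the measured TCP pose, the force, the opening and the grip force at its end, in the units of the state.
- ctrl.get_obs(): the state, without advancing time (a new reading comes with each control period).
- ctrl.snapshot(name): name is "side" or "top" or "wrist"; returns the picture (384x512x3 uint8, red, green, blue); there is no depth.
- ctrl.calibration(name): a dict with "mtx" (3x3 intrinsics, pixels), "eye" and "attitude" of the camera in the world. Camera axes: x right, y up, looking along -z (the intrinsics and any distortion apply to the point x, -y, -z); pixel columns grow to the right and rows downward; lengths in m; the calibration is good to about 2 mm. A picture is of the moment at which its call begins: read the wrist's pose just before it. calibration takes no time and is no camera call; for the wrist camera it gives the pose at the moment of the call.
- ctrl.close_job(): hands the job in; it is judged then, once.
Trained networks look in the newest picture that a camera, given by its name, has taken for a name from the list of things; names that differ only in an ending like _2 or _b are one class to them, and where a whole thing is asked for, a point or a joint stands for the part that bears it (a point fixed in the world has none). Each returns a list of dicts, best first, with "conf" (0 to 1); they miss things now and then, are a little off and sometimes report something else, mostly with a low value. They report only what shows in the picture. A call takes as long as a camera call. They do not tell look-alikes from the thing itself.
- ctrl.trace(thing, camera): "mask" (384x512 bool, what is visible of it) and "bbox" ([left, top, right, bottom] in pixels, round what is visible of it).
- ctrl.spot_point(thing, camera): "pixel" ([row, column] in pixels: a listed point, or the origin of a listed thing).
The state is a dict: "clock": time; "joint_pos": joint angles; "qvel": joint speeds; "tau": joint torques, N m; "tool_pos": TCP position; "orientation": TCP orientation; "force": force on the tool from outside, world axes, zero at the start; "moment": the same for the moment, N m; "opening": finger opening in m; "gripper_force": force on a finger pad.
Only numpy, scipy, OpenCV 4.12 (cv2) and the standard library are available. Lean on these libraries where they do the work, as an engineer would, in place of code of your own. Each camera call takes 0.05 s, during which the arm holds its last target. There are 200 camera calls.

### The job

Slip each of the two loose brass spacer sleeves over the guide post of the green base board that it matches (the wide one over the thick post, the narrow one over the thin post) until both sit flat on the board, and let go of them. Then draw the blue board up out of its sloping cradle by its heat sink, turn it level with the heat sink on top, and hold it about 100 mm above the tops of the posts, with its large hole straight above the thick post and its small hole straight above the thin one. Finish while still holding it there, raised and still, and leave the other things on the bench where they are.

Things in the scene. Friction and masses are not known exactly. Their poses are not given: they have to be found in the camera images.
- base: Green circuit board fixed on the bench, 130 (x) by 200 (y) mm, top face 10 mm above the bench, with two brass guide posts rising 45 mm above that face, tops chamfered. Origin under its centre at bench level, z up. Thick post at +y, thin post at -y, each 70 mm from the centre; low parts up to 9 mm tall lie within 35 mm of the line y = 0.
- thick_post (a point): Foot of the thick guide post (16 mm diameter) on its axis, on the top face of the base board; axes as base.
- thin_post (a point): Foot of the thin guide post (9 mm diameter) on its axis, on the top face of the base board; axes as base.
- wide_spacer: Loose brass sleeve standing on the bench: outer diameter 34 mm, bore 20 mm, 28 mm tall, about 60 g; fits the thick post. Origin at the centre of its underside, z along the bore, up.
- narrow_spacer: Loose brass sleeve standing on the bench: outer diameter 24 mm, bore 13 mm, 28 mm tall, about 35 g; fits the thin post. Origin at the centre of its underside, z along the bore, up.
- cradle: Fixed aluminium cradle holding the blue board on a 45 degree slope; 190 mm wide, 120 mm tall. Origin at bench level below the slope's low front edge; x points level towards its high rear, y along its width, z up. Grooves hold the board's side edges along the lower 55 mm of the slope, a ledge its lower edge; the board slides out up the slope, clear after 60 mm.
- board: Loose blue circuit board, 120 (x) by 170 (y) by 4 mm, about 220 g, at first in the cradle. Origin at the centre of its underside; z is the normal of the heat sink's face. In the cradle x points up the slope (45 degrees above level, away from the robot), z up and towards the robot. Connectors up to 10 mm tall stand along its x edges, beyond 40 mm from the centre.
- heat_sink (a point): Top centre of the finned heat sink in the middle of the blue board: 44 (x) by 26 (y) mm, 30 mm tall (its top 34 mm above the board's underside); axes as board. Grip it across its 26 mm width (y); 40 N is safe; the board's centre of mass lies beneath it. A tool leaning 20 degrees from plumb at the grip, fingers pointing away from the robot, leans 25 the other way when the board is level.
- large_hole (a point): Centre of the board's large hole (18 mm), at its +y end, 70 mm from the centre, on the underside; axes as board.
- small_hole (a point): Centre of the board's small hole (11 mm), at its -y end, 70 mm from the centre, on the underside; axes as board.
- screwdriver: Bystander: screwdriver 170 mm long (x), 26 mm tall, lying on the bench; origin under the middle of the tool.
- tub: Bystander: open white plastic tub, 60 mm across, 40 mm tall; origin under its centre.
- bottle: Bystander: clear plastic bottle, 44 mm across, 110 mm tall; origin under its centre.
- adapter: Bystander: small steel adapter block, 24 by 34 by 20 mm tall, lying between the spacers; origin under its centre.
- meter: Bystander: yellow hand multimeter, 150 (x) by 78 by 42 mm tall, lying on its back; origin under its centre.
Not all that is in view belongs to the job. Leave any black or pink look-alike of the wide_spacer alone. Several things have the shape of the base; the one meant has the colours described above.

How it is judged (in metres and radians):
On the way, in this order (a step that is already met when the one before it is completed fails the run):
1. both spacers sit flat on the base board around their matching posts, let go (horizontal distance between wide_spacer and thick_post below 0.006 m and z of wide_spacer in the frame of thick_post between -0.004 and 0.004 m and angle between each of wide_spacer, narrow_spacer's own z axis and vertical below 0.1 rad and horizontal distance between narrow_spacer and thin_post below 0.006 m and z of narrow_spacer in the frame of thin_post between -0.004 and 0.004 m and contact force between the fingers and wide_spacer below 0.1 N and contact force between the fingers and narrow_spacer below 0.1 N), for 0.2 s.
2. the blue board is drawn out of the cradle and lifted clear in the gripper (distance between board and cradle above 0.16 m and height (world z) of board above 0.12 m and contact force between board and cradle below 0.1 N and contact force between the fingers and board above 1 N), for 0.2 s.
At the end, for the whole second after the job is handed in: Spacers within 6 mm of their posts' axes, undersides within 4 mm of the board, let go. Blue board held still by the fingers, touching neither cradle nor base, heat sink up, level within 0.2 rad, underside 105 to 225 mm above the bench, each hole within 20 mm sideways of its post (all of step 1 and angle between board's own z axis and vertical below 0.2 rad and horizontal distance between large_hole and thick_post below 0.02 m and horizontal distance between small_hole and thin_post below 0.02 m and height (world z) of board between 0.105 and 0.225 m and contact force between the fingers and board above 1 N and contact force between board and base below 0.1 N and contact force between board and cradle below 0.1 N and linear speed of board below 0.03 m/s and angular speed of board below 0.15 rad/s); the arm keeps its last pose, push and grip.
It fails at once if a bystander (screwdriver, tub, bottle, adapter or meter) is shifted by more than 30 mm (distance of any of screwdriver, tub, bottle, adapter, meter from where it was at the start of the episode above 0.03 m).
It also fails if it takes over 72 s, if anything falls off the work surface, if the arm or the gripper's body presses on something with over 40 N, if the wrist force passes 120 N, or if a joint passes its speed limit or range.

## Working session

There is one attempt and no reset: what is moved stays moved. The work goes in short steps, Python scripts to look and compute and a tool call to move; the robot and the scene stay as the last step left them, time stands still between calls to the robot, and variables do not carry over. Pictures are saved under pics/ and viewed, at most 10 in all, crops included, and the job is handed in when it is done.

Besides the shell and the picture viewer there is one more tool, called after "Request:" as name(argument=value, ...), one argument or row to a line, values as JSON. send_rows: Moves the arm, as the interface text tells. Its arguments: {"type":"object","properties":{"increments":{"type":"array"},"jaw":{"type":"number"}},"required":["increments"]}

```bash
mkdir -p pics; cat > h.py <<'E'
import numpy as np, cv2
from scipy.spatial.transform import Rotation as Ro
from plant import ctrl
def cal(n):
    c=ctrl.calibration(n); a=np.array(c["attitude"],float)
    R=a if a.shape==(3,3) else None
    if R is None:
        R=Ro.from_euler('xyz',a,degrees=True).as_matrix() if a.size==3 else Ro.from_quat(a).as_matrix()
    return np.array(c["mtx"]),np.array(c["eye"]),R,c
def ray(C,p): # p=[row,col]
    K,e,R,c=C; D=np.array(c.get("dist",np.zeros(5)),float)
    u=cv2.undistortPoints(np.array([[[p[1],p[0]]]],float),K,D)[0,0]
    d=R@np.array([u[0],-u[1],-1]); return e,d/np.linalg.norm(d)
def onz(C,p,z):
    e,d=ray(C,p); return e+d*(z-e[2])/d[2]
def tri(rs):
    A=sum(np.eye(3)-np.outer(d,d) for e,d in rs); b=sum((np.eye(3)-np.outer(d,d))@e for e,d in rs)
    X=np.linalg.solve(A,b); return X,[round(float(np.linalg.norm(np.cross(X-e,d)))*1000,1) for e,d in rs]
def proj(C,X):
    K,e,R,c=C; q=R.T@(np.array(X)-e); q=np.array([q[0],-q[1],-q[2]]); q=K@(q/q[2]); return q[1],q[0]
E
python3 - <<'E'
from h import *
np.set_printoptions(precision=4,suppress=True)
ims=[]
for n in("side","top"):
    im=ctrl.snapshot(n); ims.append(im); print(n,ctrl.calibration(n))
    C=cal(n)
    for t in "base thick_post thin_post wide_spacer narrow_spacer cradle board heat_sink large_hole small_hole screwdriver tub bottle adapter meter".split():
        r=ctrl.spot_point(t,n); print(t,[(np.round(q["pixel"]).tolist(),round(q["conf"],2),onz(C,q["pixel"],0.0)[:2].round(3).tolist()) for q in r[:4]])
cv2.imwrite("pics/a.png",cv2.resize(ims[1],(800,600))[:,:,::-1]);cv2.imwrite("pics/b.png",cv2.resize(ims[0],(800,600))[:,:,::-1])
print(ctrl.get_obs(),ctrl.grasp_offset)
E
```

```text
side {'mtx': array([[449.3217,   0.    , 248.1998],
       [  0.    , 449.3217, 189.7724],
       [  0.    ,   0.    ,   1.    ]]), 'eye': array([ 0.1681, -0.9969,  0.8043]), 'attitude': array([ 55.3791,   0.4712, -22.5802])}
base [([292.0, 170.0], 0.85, [0.274, -0.239]), ([370.0, 306.0], 0.84, [0.474, -0.547]), ([274.0, 267.0], 0.56, [0.511, -0.277])]
thick_post [([336.0, 306.0], 0.79, [0.512, -0.475]), ([247.0, 263.0], 0.76, [0.541, -0.183]), ([138.0, 208.0], 0.74, [0.6, 0.458]), ([264.0, 177.0], 0.56, [0.314, -0.155])]
thin_post [([288.0, 272.0], 0.89, [0.503, -0.324]), ([312.0, 167.0], 0.8, [0.253, -0.294])]
wide_spacer [([218.0, 220.0], 0.73, [0.478, -0.02]), ([225.0, 242.0], 0.42, [0.526, -0.072]), ([169.0, 286.0], 0.34, [0.774, 0.146])]
narrow_spacer [([205.0, 251.0], 0.63, [0.586, 0.004]), ([169.0, 203.0], 0.43, [0.516, 0.259]), ([218.0, 222.0], 0.22, [0.484, -0.02])]
cradle [([168.0, 201.0], 0.94, [0.513, 0.267])]
board [([144.0, 213.0], 0.89, [0.602, 0.407]), ([201.0, 305.0], 0.54, [0.744, -0.042])]
heat_sink [([138.0, 207.0], 0.78, [0.598, 0.464])]
large_hole [([134.0, 198
[... 1581 characters left out ...]
19, 0.078])]
tub [([139.0, 249.0], 0.55, [0.751, -0.049])]
bottle [([136.0, 196.0], 0.67, [0.768, 0.149])]
adapter [([196.0, 233.0], 0.64, [0.538, 0.015])]
meter [([136.0, 313.0], 0.93, [0.754, -0.286])]
{'clock': 1.6, 'joint_pos': array([ 88.5288,  20.5453,   0.6842,   0.0003, -70.1355, -16.5073]), 'qvel': array([ 0.064 ,  0.0136, -0.0959, -0.0056,  0.0535,  0.0818]), 'tau': array([  0.0004, -58.2384,  29.3295,   7.0025,   0.0124,  -0.    ]), 'tool_pos': array([0.2084, 0.642 , 0.2266]), 'orientation': array([-179.9966,    0.0007,  -17.9783]), 'force': array([-0.6105,  0.372 , -0.2786]), 'moment': array([-0.0259, -0.0174, -0.0142]), 'gripper_force': 0.0, 'opening': 0.0878089421998434} 0.0188
```

View pics/a.png

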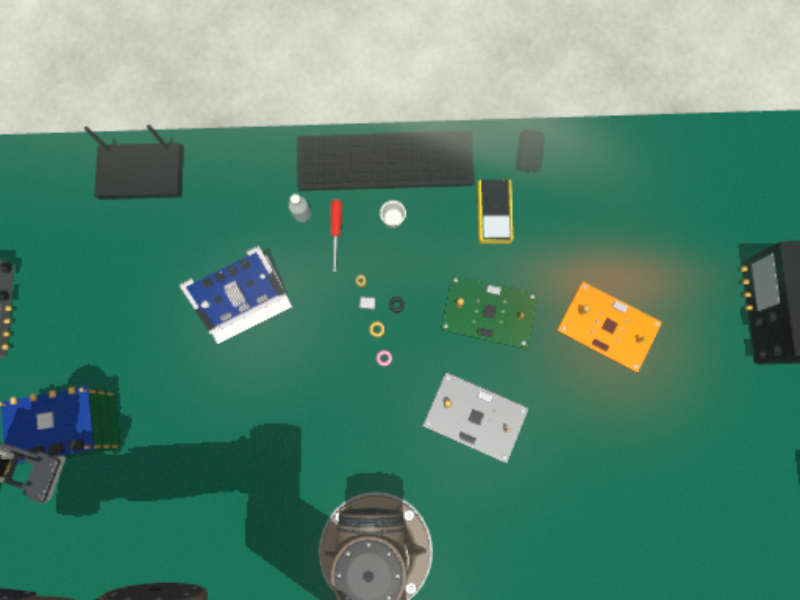

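View pics/b.png

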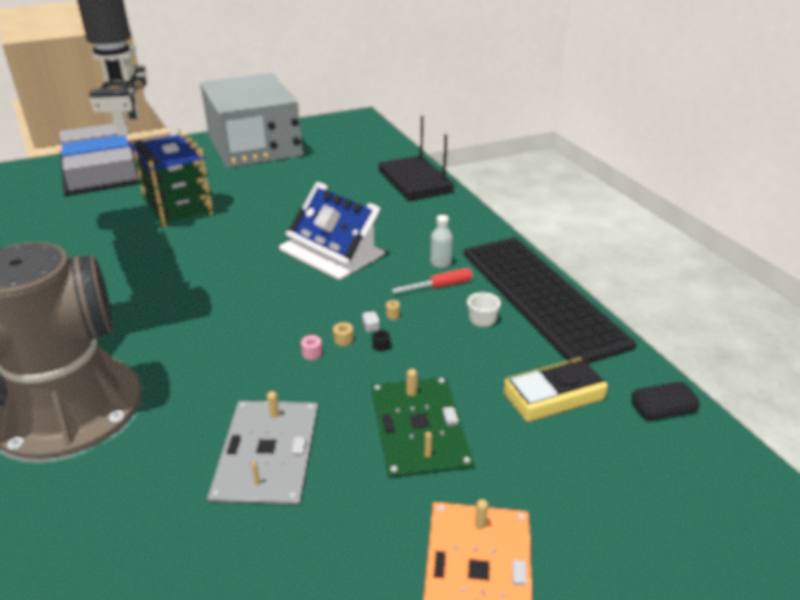

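Candidates in the top picture (800x600):
- **Wide sleeve:** brass (377,329), pink (384,358), black (396,304). I choose the brass one.
- **Narrow sleeve:** brass (361,281), the only one.
- **Base:** green (488,312), orange (610,326), grey (475,418). I choose the green one.
- **Board:** blue in the cradle (235,292), and a blue stack at (45,420). I choose the one in the cradle.

I'll bring the wrist camera over for close views.

Request:
send_rows(
  increments=[
    [[0.2, -0.3, 0.5, 0.05], [0.4, -0.6, 0.75, 0.12], [0.6, -0.85, 0.75, 0.12], [0.6, -0.85, 0.75, 0.12], [0.6, -0.85, 0.75, 0.12], [0.6, -0.85, 0.75, 0.12]],
  ],
)

```text
clock: 2.35
tool_pos: [0.3287, 0.4717, 0.3771]
orientation: [-179.9, 0.0, -7.7]
force: [-1.0, 0.0, -0.4]
opening: 0.0874
gripper_force: 0.0
```

Request:
send_rows(
  increments=[
    [[0.25, -0.3, 0, 0], [0.45, -0.6, 0, 0], [0.6, -0.85, 0, 0], [0.6, -0.85, 0, 0], [0.6, -0.85, 0, 0], [0.6, -0.85, 0, 0]],
  ],
)

```text
clock: 3.1
tool_pos: [0.4478, 0.3032, 0.3755]
orientation: [179.9, 0.1, -7.6]
force: [0.8, 0.5, -0.4]
opening: 0.0873
gripper_force: 0.0
```

```bash
python3 - <<'E'
from h import *
np.set_printoptions(precision=4,suppress=True)
print(ctrl.get_obs()["tool_pos"],ctrl.get_obs()["orientation"],ctrl.get_obs()["clock"])
C=cal("wrist");print(C[1],C[3]["attitude"],C[0][0])
im=ctrl.snapshot("wrist");cv2.imwrite("pics/c.png",im[:,:,::-1])
D=[]
for t in "heat_sink large_hole small_hole cradle board wide_spacer narrow_spacer adapter".split():
    r=ctrl.spot_point(t,"wrist"); print(t,[(np.round(q["pixel"]).tolist(),round(q["conf"],2),onz(C,q["pixel"],0.06)[:2].round(3).tolist()) for q in r[:3]])
    if r: D.append((t,[ (q["pixel"],q["conf"]) for q in r]))
import pickle;pickle.dump((C,D),open("v1.pkl","wb"))
E
```

```text
[0.4478 0.3032 0.3755] [179.9352   0.0581  -7.6121] 3.1
[0.5196 0.2944 0.5334] [-15.7044  -0.0084 -97.6624] [345.6568   0.     258.3351]
heat_sink [([73.0, 256.0], 0.63, [0.547, 0.293])]
large_hole [([90.0, 201.0], 0.92, [0.536, 0.368])]
small_hole []
cradle [([88.0, 261.0], 0.69, [0.528, 0.289])]
board [([51.0, 248.0], 0.65, [0.575, 0.301])]
wide_spacer [([51.0, 502.0], 0.88, [0.532, -0.02]), ([139.0, 476.0], 0.88, [0.423, 0.008]), ([93.0, 468.0], 0.56, [0.485, 0.02])]
narrow_spacer [([14.0, 444.0], 0.83, [0.585, 0.053])]
adapter [([53.0, 451.0], 0.81, [0.538, 0.044])]
```

View pics/c.png

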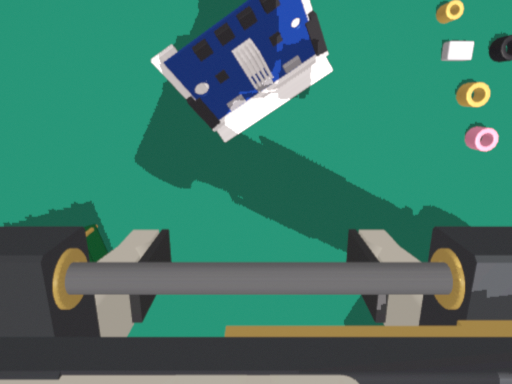

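The wrist view shows the blue board in its cradle, with the heat sink at about (257,65) and the large hole at (202,88). The brass wide sleeve is at (473,95), the narrow one at (450,11), the pink at (482,139) and the black at (503,48). Next I'll move over the sleeves and the base.

Request:
send_rows(
  increments=[
    [[-0.02, -0.3, 0, 0], [-0.05, -0.6, 0, 0], [-0.08, -0.9, 0, 0], [-0.1, -0.95, 0, 0], [-0.1, -0.95, 0, 0], [-0.1, -0.95, 0, 0]],
  ],
)

```text
clock: 4.3
tool_pos: [0.4286, 0.1129, 0.3764]
orientation: [180.0, 0.0, -7.6]
force: [-0.3, 0.1, 0.4]
opening: 0.088
gripper_force: 0.0
```

Request:
send_rows(
  increments=[
    [[0, -0.3, 0, 0], [0, -0.6, 0, 0], [0, -0.9, 0, 0], [0, -0.95, 0, 0], [0, -0.95, 0, 0], [0, -0.95, 0, 0]],
  ],
)

```text
clock: 5.05
tool_pos: [0.4288, -0.0767, 0.3763]
orientation: [-180.0, 0.0, -7.6]
force: [0.2, 0.8, -0.6]
opening: 0.0875
gripper_force: 0.0
```

```bash
cat > look.py <<'E'
from h import *
import sys,pickle
np.set_printoptions(precision=4,suppress=True)
o=ctrl.get_obs();print(o["tool_pos"],o["orientation"],o["clock"])
C=cal("wrist");im=ctrl.snapshot("wrist");cv2.imwrite("pics/%s.png"%sys.argv[1],im[:,:,::-1])
D=[]
for t in sys.argv[3:]:
    r=ctrl.spot_point(t,"wrist"); print(t,[(np.round(q["pixel"]).tolist(),round(q["conf"],2),onz(C,q["pixel"],float(sys.argv[2]))[:2].round(4).tolist()) for q in r[:5]])
    if r: D.append((t,[(q["pixel"],q["conf"]) for q in r]))
pickle.dump((C,D),open(sys.argv[1]+".pkl","wb"))
E
python3 look.py d 0 wide_spacer narrow_spacer adapter thick_post thin_post base heat_sink small_hole large_hole
```

```text
[ 0.4288 -0.0767  0.3763] [-179.9982    0.0311   -7.5757] 5.05
wide_spacer [([75.0, 238.0], 0.84, [0.5326, -0.0586]), ([159.0, 230.0], 0.63, [0.4109, -0.0283]), ([116.0, 215.0], 0.53, [0.4787, -0.016])]
narrow_spacer [([42.0, 174.0], 0.79, [0.5893, 0.0241])]
adapter [([78.0, 188.0], 0.98, [0.5384, 0.014])]
thick_post [([210.0, 324.0], 0.76, [0.3083, -0.1665]), ([65.0, 336.0], 0.62, [0.5272, -0.2021])]
thin_post [([237.0, 402.0], 0.73, [0.2437, -0.2926]), ([72.0, 432.0], 0.7, [0.4996, -0.3407]), ([38.0, 175.0], 0.7, [0.5937, 0.0224])]
base [([222.0, 361.0], 0.85, [0.2797, -0.2253]), ([64.0, 383.0], 0.77, [0.5196, -0.271]), ([107.0, 10.0], 0.22, [0.5327, 0.2867])]
heat_sink []
small_hole []
large_hole [([109.0, 9.0], 0.33, [0.5301, 0.2891])]
```

View pics/d.png

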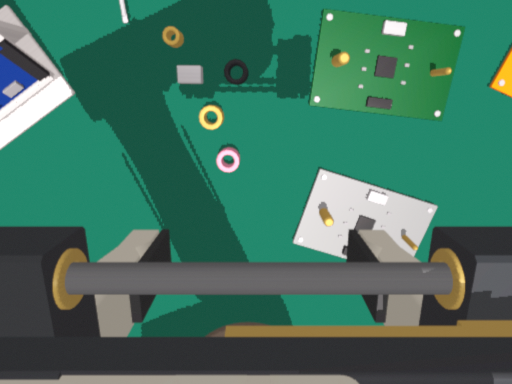

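The wrist view shows the brass wide sleeve at (211,117), the narrow one at (173,37), the adapter at (190,74), and the green base with its thick post at (342,60) and thin post at (440,72). The pink (228,159), black (236,72) and grey board are not chosen. I'll take a second, lower view to triangulate.

Request:
send_rows(
  increments=[
    [[0, -0.2, -0.2, 0], [0, -0.4, -0.4, 0], [0, -0.6, -0.5, 0], [0, -0.6, -0.5, 0], [0, -0.6, -0.5, 0], [0, -0.6, -0.5, 0]],
  ],
)

```text
clock: 6.3
tool_pos: [0.4288, -0.1974, 0.2774]
orientation: [-180.0, -0.1, -7.6]
force: [0.8, 0.2, -0.6]
opening: 0.0874
gripper_force: 0.0
```

```bash
python3 look.py e 0 wide_spacer narrow_spacer adapter thick_post thin_post base
python3 - <<'E'
from h import *
import pickle
np.set_printoptions(precision=4,suppress=True)
V={}
for n in "de": V[n]=pickle.load(open(n+".pkl","rb"))
for n in("top","side"): V[n]=(cal(n),[])
P=dict(wide_spacer=dict(top=[213,242],side=[218,220]),narrow_spacer=dict(top=[180,230],side=[205,251]),thick_post=dict(top=[195,292],side=[247,263]),thin_post=dict(top=[199,332],side=[288,272]))
G=dict(wide_spacer=(.476,-.016),narrow_spacer=(.59,.024),thick_post=(.53,-.2),thin_post=(.505,-.34))
for t in P:
    rs=[]
    for n in V:
        C,D=V[n]
        if n in P[t]: p=P[t][n]
        else:
            L=dict(D).get(t,[]); 
            if not L: continue
            p=min((q[0] for q in L),key=lambda p:np.hypot(*(onz(C,p,0.01)[:2]-G[t])))
            if np.hypot(*(onz(C,p,0.01)[:2]-G[t]))>.03: continue
        rs.append((n,ray(C,p)))
    print(t,[n for n,_ in rs],*tri([r for _,r in rs]))
    w=[r for n,r in rs if n in"de"]
    if len(w)>1: print('   wrist',*tri(w))
E
```

```text
[ 0.4288 -0.1974  0.2774] [-179.9939   -0.0887   -7.6123] 6.3
wide_spacer [([131.0, 109.0], 0.86, [0.4833, -0.0158]), ([184.0, 132.0], 0.82, [0.4133, -0.0292]), ([82.0, 132.0], 0.62, [0.5366, -0.0582])]
narrow_spacer [([45.0, 54.0], 0.68, [0.5893, 0.0237])]
adapter [([85.0, 76.0], 0.72, [0.542, 0.0098])]
thick_post [([248.0, 247.0], 0.95, [0.303, -0.1635]), ([52.0, 493.0], 0.84, [0.5126, -0.4858]), ([68.0, 249.0], 0.77, [0.533, -0.1992])]
thin_post [([83.0, 372.0], 0.59, [0.4972, -0.3433])]
base [([73.0, 312.0], 0.71, [0.5184, -0.2724]), ([257.0, 295.0], 0.63, [0.2809, -0.2278])]
wide_spacer ['d', 'e', 'top', 'side'] [ 0.4792 -0.0153 -0.0035] [0.7, 4.1, 4.7, 1.3]
   wrist [ 0.4811 -0.0161  0.0009] [2.3, 2.3]
narrow_spacer ['d', 'e', 'top', 'side'] [ 0.5949  0.0277 -0.016 ] [2.9, 4.8, 5.4, 2.6]
   wrist [ 0.5895  0.0244 -0.0013] [0.0, 0.0]
thick_post ['d', 'e', 'top', 'side'] [ 0.5308 -0.1985  0.0177] [4.5, 1.2, 2.0, 3.6]
   wrist [ 0.5291 -0.1991  0.0154] [2.7, 2.7]
thin_post ['d', 'e', 'top', 'side'] [ 0.5015 -0.3362  0.0164] [3.5, 4.6, 11.3, 5.2]
   wrist [ 0.4984 -0.3482 -0.0157] [1.2, 1.2]
```

View pics/e.png

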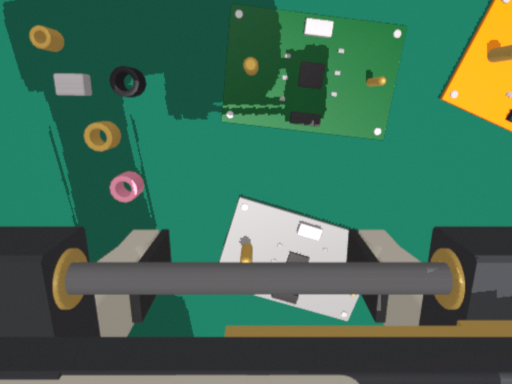

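```bash
cat > fit.py <<'E'
from h import *
import pickle
from scipy.optimize import minimize
S=4
def hull(C,x,y,z,r,h,ch=0):
    a=np.linspace(0,2*np.pi,48,endpoint=False); P=[]
    for zz,rr in((z,r),(z+h-ch,r),(z+h,r-ch)):
        for t in a: P.append(proj(C,(x+rr*np.cos(t),y+rr*np.sin(t),zz))[::-1])
    return cv2.convexHull(np.array(P,np.float32))[:,0]
def brass(im,H):
    hsv=cv2.cvtColor(im,cv2.COLOR_RGB2HSV)
    m=((hsv[...,0]>=10)&(hsv[...,0]<=32)&(hsv[...,1]>90)).astype(np.uint8)
    R=np.zeros_like(m); cv2.fillConvexPoly(R,H.round().astype(np.int32),1); R=cv2.dilate(R,np.ones((13,13)))
    m*=R; cs,_=cv2.findContours(m,cv2.RETR_EXTERNAL,cv2.CHAIN_APPROX_NONE)
    o=np.zeros_like(m)
    if cs: cv2.drawContours(o,[max(cs,key=cv2.contourArea)],-1,1,-1)
    return o
def fit(views,x0,y0,z0,r,h,ch=0,fitz=False):
    ms=[brass(im,hull(C,x0,y0,z0,r,h,ch)) for C,im in views]
    def cost(p):
        z=p[2] if fitz else z0; s=0
        for (C,im),m in zip(views,ms):
            H=hull(C,p[0],p[1],z,r,h,ch); q=np.zeros((384*S,512*S),np.uint8)
            cv2.fillConvexPoly(q,(((H+.5)*S-.5)*16).round().astype(np.int32),255,shift=4)
            q=cv2.resize(q,(512,384),interpolation=cv2.INTER_AREA)/255.
            s+=np.abs(q-m).sum()/m.sum()
        return s/len(views)
    p0=[x0,y0]+([z0] if fitz else [])
    k=len(p0); r_=minimize(cost,p0,method="Nelder-Mead",options=dict(initial_simplex=np.array([p0]+[list(np.array(p0)+.006*np.eye(k)[i]) for i in range(k)]),xatol=1e-4,fatol=1e-4))
    return r_.x.round(4),round(r_.fun,3),[int(m.sum()) for m in ms]
E
python3 - <<'E'
from fit import *
L=lambda n:(pickle.load(open(n+".pkl","rb"))[0],cv2.imread("pics/%s.png"%n)[:,:,::-1].copy())
d,e=L("d"),L("e")
for n,a in dict(wide=(.481,-.016,0,.017,.028),narrow=(.5895,.0244,0,.012,.028),thick=(.53,-.1991,.01,.008,.045,.002),thin=(.507,-.338,.01,.0045,.045,.001)).items():
    print(n,fit([d,e],*a,fitz=True)); print('  zfix',[fit(v,*a) for v in([d],[e],[d,e])])
E
```

```text
wide (array([ 0.4795, -0.0119, -0.0025]), np.float64(0.048), [491, 897])
  zfix [(array([ 0.4795, -0.0123]), np.float64(0.05), [491]), (array([ 0.4795, -0.0128]), np.float64(0.056), [897]), (array([ 0.4796, -0.0125]), np.float64(0.053), [491, 897])]
narrow (array([ 0.5939,  0.0228, -0.002 ]), np.float64(0.056), [352, 699])
  zfix [(array([0.5935, 0.0223]), np.float64(0.055), [352]), (array([0.5937, 0.0219]), np.float64(0.062), [699]), (array([0.5937, 0.0222]), np.float64(0.062), [352, 699])]
thick (array([ 0.5326, -0.2015,  0.0095]), np.float64(0.081), [201, 223])
  zfix [(array([ 0.5325, -0.2013]), np.float64(0.097), [201]), (array([ 0.5325, -0.2017]), np.float64(0.067), [223]), (array([ 0.5326, -0.2015]), np.float64(0.083), [201, 223])]
thin (array([ 0.4986, -0.3346,  0.0143]), np.float64(0.26), [137, 130])
  zfix [(array([ 0.4982, -0.3361]), np.float64(0.158), [137]), (array([ 0.4989, -0.3364]), np.float64(0.305), [130]), (array([ 0.4985, -0.3364]), np.float64(0.24), [137, 130])]
```

Request:
send_rows(
  increments=[
    [[0.08, 0.3, -0.1, 0], [0.16, 0.6, -0.3, 0], [0.256, 0.9275, -0.55, 0], [0.256, 0.9275, -0.8, 0], [0.256, 0.9275, -1.0, 0], [0.256, 0.9275, -1.0, 0], [0.256, 0.9275, -1.0, 0]],
  ],
  jaw=0.6,
)

```text
clock: 7.52
tool_pos: [0.4807, -0.0125, 0.0782]
orientation: [-180.0, -0.1, -7.6]
force: [0.7, -0.5, -0.6]
opening: 0.0525
gripper_force: 0.0
```

Request:
send_rows(
  increments=[
    [[0, 0, -0.15, 0], [0, 0, -0.28, 0], [0, 0, -0.333, 0], [0, 0, -0.333, 0], [0, 0, -0.333, 0]],
  ],
)

```text
clock: 8.15
tool_pos: [0.4807, -0.0123, 0.0114]
orientation: [-179.9, -0.1, -7.7]
force: [0.3, -0.2, 0.0]
opening: 0.0526
gripper_force: 0.0
```

Request:
send_rows(
  increments=[
    [[0, 0, 0, 0], [0, 0, 0, 0], [0, 0, 0, 0], [0, 0, 0, 0], [0, 0, 0, 0], [0, 0, 0, 0]],
  ],
  jaw=0.2,
)

```text
clock: 8.9
tool_pos: [0.4798, -0.0124, 0.0103]
orientation: [-180.0, -0.0, -7.7]
force: [-2.4, 0.2, 6.8]
opening: 0.0324
gripper_force: 30.0
```

Request:
send_rows(
  increments=[
    [[0, 0, 0.2, 0], [0, 0, 0.4, 0], [0.08, -0.3, 0.4, 0], [0.16, -0.6, 0.4, 0], [0.24, -0.85, 0.4, 0], [0.265, -0.945, 0.4, 0], [0.265, -0.945, 0.4, 0], [0.265, -0.945, 0.4, 0], [0.265, -0.945, 0.4, 0]],
  ],
)

```text
clock: 10.02
tool_pos: [0.5324, -0.2004, 0.0901]
orientation: [-180.0, -0.0, -7.6]
force: [-0.2, -0.2, -0.8]
opening: 0.0327
gripper_force: 30.0
```

Request:
send_rows(
  increments=[
    [[0, 0, -0.08, 0], [0, 0, -0.13, 0], [0, 0, -0.16, 0], [0, 0, -0.18, 0], [0, 0, -0.18, 0]],
  ],
)

```text
clock: 10.65
tool_pos: [0.5324, -0.2015, 0.0536]
orientation: [180.0, 0.0, -7.7]
force: [0.5, 0.0, -0.6]
opening: 0.033
gripper_force: 30.0
```

Request:
send_rows(
  increments=[
    [[0, 0, -0.06, 0], [0, 0, -0.12, 0], [0, 0, -0.15, 0], [0, 0, -0.165, 0], [0, 0, -0.168, 0], [0, 0, -0.168, 0]],
  ],
)

```text
clock: 11.4
tool_pos: [0.5328, -0.2015, 0.0205]
orientation: [-180.0, -0.0, -7.7]
force: [-0.2, 0.2, 0.2]
opening: 0.0326
gripper_force: 30.0
```

Request:
send_rows(
  increments=[
    [[0, 0, 0, 0], [0, 0, 0, 0], [0, 0, 0, 0], [0, 0, 0, 0]],
  ],
  jaw=0.5,
)

```text
clock: 11.9
tool_pos: [0.5326, -0.2015, 0.0204]
orientation: [180.0, -0.0, -7.7]
force: [-0.4, -0.5, 0.2]
opening: 0.0439
gripper_force: 0.0
```

Request:
send_rows(
  increments=[
    [[0, 0, 0.1, 0], [0, 0, 0.35, 0], [0, 0, 0.5, 0], [0.1, 0.3, 0.5, 0], [0.2, 0.6, 0.5, 0], [0.3, 0.9, 0.5, 0], [0.3, 0.95, 0.5, 0], [0.3, 0.95, 0.5, 0]],
  ],
)

```text
clock: 12.9
tool_pos: [0.5923, -0.0107, 0.1201]
orientation: [180.0, 0.0, -7.6]
force: [-0.1, -0.6, -0.3]
opening: 0.0437
gripper_force: 0.0
```

Request:
send_rows(
  increments=[
    [[0.0055, 0.1685, -0.1, 0], [0.0055, 0.1685, -0.2, 0], [0.0055, 0.1685, -0.4, 0], [0.0055, 0.1685, -0.5, 0], [0.0055, 0.1685, -0.552, 0], [0.0055, 0.1685, -0.552, 0], [0.0055, 0.1685, -0.552, 0]],
  ],
)

```text
clock: 13.78
tool_pos: [0.5943, 0.022, 0.0109]
orientation: [-180.0, -0.1, -7.7]
force: [-0.2, 0.6, 0.9]
opening: 0.0438
gripper_force: 0.0
```

Request:
send_rows(
  increments=[
    [[0, 0, 0, 0], [0, 0, 0, 0], [0, 0, 0, 0], [0, 0, 0, 0], [0, 0, 0, 0], [0, 0, 0, 0]],
  ],
  jaw=0.1,
)

```text
clock: 14.52
tool_pos: [0.5939, 0.0223, 0.0104]
orientation: [-180.0, -0.0, -7.6]
force: [-1.2, -0.8, 5.3]
opening: 0.0228
gripper_force: 30.0
```

Request:
send_rows(
  increments=[
    [[0, 0, 0.2, 0], [0, 0, 0.45, 0], [-0.08, -0.3, 0.45, 0], [-0.16, -0.6, 0.45, 0], [-0.24, -0.9, 0.45, 0], [-0.24, -0.9, 0.45, 0], [-0.24, -0.9, 0.45, 0]],
  ],
)

```text
clock: 15.4
tool_pos: [0.5456, -0.158, 0.0998]
orientation: [-180.0, 0.0, -7.7]
force: [1.1, 0.6, 0.5]
opening: 0.0225
gripper_force: 30.0
```

```bash
python3 look.py f 0.01 thin_post; python3 - <<'E'
from fit import *
C=pickle.load(open("f.pkl","rb"))[0]; im=cv2.imread("pics/f.png")[:,:,::-1].copy()
print(proj(C,(.4985,-.336,.01)),proj(C,(.4985,-.336,.055)))
print(fit([(C,im)],.4985,-.336,.01,.0045,.045,.001), fit([(C,im)],.5326,-.2015,.01,.017,.028))
E
```

```text
[ 0.5456 -0.158   0.0998] [-179.9927    0.0044   -7.7386] 15.4
thin_post [([220.0, 503.0], 0.89, [0.5016, -0.3392])]
(np.float64(224.1344501980451), np.float64(498.9322762165002)) (np.float64(249.44498239147302), np.float64(546.1238082334371))
(array([ 0.4986, -0.3377]), np.float64(0.061), [198]) (array([ 0.5329, -0.2004]), np.float64(0.317), [1843])
```

View pics/f.png

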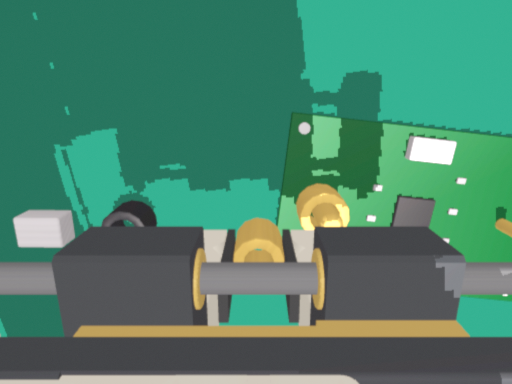

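The view shows the wide sleeve seated round the thick post at (323,212) and the narrow sleeve held at (258,245). The thin post is at the right edge, so I'll take one better view of it.

Request:
send_rows(
  increments=[
    [[-0.2, -0.2, 0.2, 0], [-0.4, -0.4, 0.25, 0], [-0.5, -0.6, 0.25, 0], [-0.5, -0.6, 0.25, 0], [-0.5, -0.6, 0.25, 0]],
  ],
)

```text
clock: 16.12
tool_pos: [0.4463, -0.277, 0.1499]
orientation: [-180.0, -0.0, -7.6]
force: [0.5, 0.2, 0.3]
opening: 0.0228
gripper_force: 30.0
```

```bash
python3 look.py g 0.01 thin_post; python3 - <<'E'
from fit import *
C=pickle.load(open("g.pkl","rb"))[0]; im=cv2.imread("pics/g.png")[:,:,::-1].copy()
H=hull(C,.4985,-.337,.01,.0045,.045,.001);print(H.min(0),H.max(0))
for s in(80,): print(fit([(C,im)],.4985,-.337,.01,.0045,.045,.001),fit([(C,im)],.4985,-.337,.01,.0045,.045,.001,fitz=True))
c=H.mean(0).astype(int); cv2.polylines(im,[H.round().astype(np.int32)],True,(255,0,0)); y,x=max(c[1]-50,0),max(c[0]-60,0)
cv2.imwrite("pics/g2.png",cv2.resize(im[y:y+100,x:x+120,::-1],None,fx=5,fy=5,interpolation=0))
E
```

```text
[ 0.4463 -0.277   0.1499] [-179.9933   -0.0065   -7.6199] 16.125
thin_post [([109.0, 324.0], 0.63, [0.4995, -0.339])]
[316.6716  105.17447] [339.14203 119.71782]
(array([ 0.4989, -0.3373]), np.float64(0.081), [243]) (array([ 0.4984, -0.3385,  0.0041]), np.float64(0.071), [243])
```

View pics/g2.png

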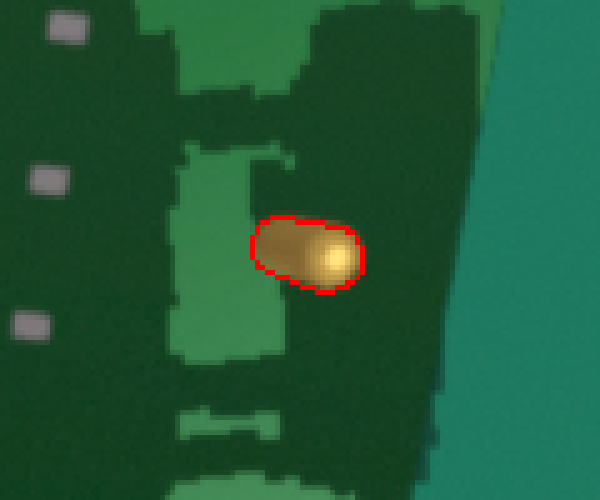

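Request:
send_rows(
  increments=[
    [[0.15, -0.15, 0, 0], [0.2655, -0.2965, -0.05, 0], [0.2655, -0.2965, -0.2, 0], [0.2655, -0.2965, -0.3, 0], [0.2655, -0.2965, -0.3, 0], [0.2655, -0.2965, -0.3, 0]],
  ],
)

```text
clock: 16.98
tool_pos: [0.4997, -0.3367, 0.0907]
orientation: [180.0, -0.0, -7.6]
force: [1.5, 0.3, -0.0]
opening: 0.0227
gripper_force: 30.0
```

Request:
send_rows(
  increments=[
    [[0, 0, -0.08, 0], [0, 0, -0.13, 0], [0, 0, -0.16, 0], [0, 0, -0.18, 0], [0, 0, -0.18, 0]],
  ],
)

```text
clock: 17.6
tool_pos: [0.4986, -0.3371, 0.0537]
orientation: [-180.0, 0.0, -7.7]
force: [0.3, 0.1, -0.8]
opening: 0.0229
gripper_force: 30.0
```

Request:
send_rows(
  increments=[
    [[0, 0, -0.06, 0], [0, 0, -0.12, 0], [0, 0, -0.15, 0], [0, 0, -0.165, 0], [0, 0, -0.168, 0], [0, 0, -0.168, 0]],
  ],
)

```text
clock: 18.35
tool_pos: [0.499, -0.3371, 0.0205]
orientation: [180.0, -0.0, -7.7]
force: [-0.2, -0.3, 0.6]
opening: 0.0228
gripper_force: 30.0
```

Request:
send_rows(
  increments=[
    [[0, 0, 0, 0], [0, 0, 0, 0], [0, 0, 0, 0], [0, 0, 0, 0]],
  ],
  jaw=0.4,
)

```text
clock: 18.85
tool_pos: [0.4988, -0.3371, 0.0204]
orientation: [180.0, -0.0, -7.7]
force: [-0.7, -0.5, -0.8]
opening: 0.035
gripper_force: 0.0
```

Request:
send_rows(
  increments=[
    [[0, 0, 0.1, 0], [0, 0, 0.3, 0], [-0.1, 0.1, 0.6, 0], [-0.25, 0.4, 0.9, 0], [-0.35, 0.7, 1.0, 0], [-0.35, 0.7, 1.0, 0], [-0.35, 0.7, 1.0, 0], [-0.35, 0.7, 1.0, 0]],
  ],
  jaw=0.5,
)

```text
clock: 19.85
tool_pos: [0.4288, -0.1971, 0.2203]
orientation: [-180.0, -0.0, -7.6]
force: [-0.4, -0.2, 0.2]
opening: 0.0439
gripper_force: 0.0
```

```bash
python3 look.py i 0.01 thin_post; python3 - <<'E'
from fit import *
C=pickle.load(open("i.pkl","rb"))[0]; im=cv2.imread("pics/i.png")[:,:,::-1].copy()
for a in((.5326,-.2015,.01,.017,.028),(.4988,-.3371,.01,.012,.028)):
  H=hull(C,*a); print(fit([(C,im)],*a)); cv2.polylines(im,[H.round().astype(np.int32)],True,(255,0,0))
cv2.imwrite("pics/i2.png",cv2.resize(im[:220,150:512,::-1],None,fx=2.2,fy=2.2))
E
```

```text
[ 0.4288 -0.1971  0.2203] [-179.9942   -0.0154   -7.6365] 19.85
thin_post [([77.0, 388.0], 0.8, [0.5003, -0.3384])]
(array([ 0.5328, -0.2005]), np.float64(0.03), [1155])
(array([ 0.4988, -0.3359]), np.float64(0.072), [742])
```

View pics/i2.png

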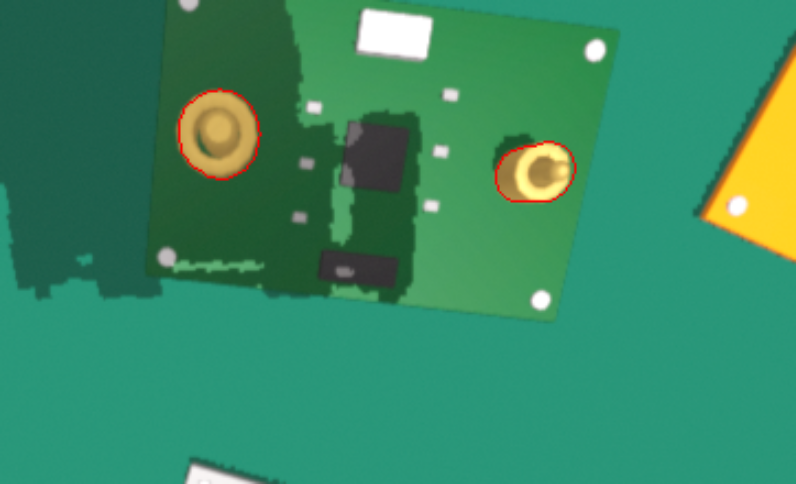

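Both sleeves sit on their posts: the wide one at (219,133) in the crop, the narrow one at (540,172), each inside the outline predicted for a seated sleeve. Next is the cradle.

Request:
send_rows(
  increments=[
    [[-0.03, 0.3, 0.2, 0.08], [-0.06, 0.6, 0.4, 0.16], [-0.1, 0.9, 0.6, 0.24], [-0.14, 1.0, 0.7, 0.35], [-0.14, 1.0, 0.7, 0.35]],
  ],
  jaw=0.7,
)

```text
clock: 20.58
tool_pos: [0.4019, 0.0052, 0.3626]
orientation: [180.0, -0.2, 22.7]
force: [0.3, 0.2, 0.5]
opening: 0.0612
gripper_force: 0.0
```

Request:
send_rows(
  increments=[
    [[0, 0.3, 0, 0], [0, 0.6, 0, 0], [0, 0.9, 0, 0], [0, 1.0, 0, 0], [0, 1.0, 0, 0], [0, 1.0, 0, 0]],
  ],
)

```text
clock: 21.32
tool_pos: [0.4011, 0.2018, 0.3598]
orientation: [180.0, 0.1, 22.3]
force: [0.1, 0.2, -1.7]
opening: 0.0617
gripper_force: 0.0
```

```bash
python3 look.py j 0.06 heat_sink large_hole small_hole board cradle
```

```text
[0.4011 0.2018 0.3598] [179.9552   0.0733  22.3258] 21.325
heat_sink [([5.0, 233.0], 0.76, [0.5522, 0.2974])]
large_hole []
small_hole []
board []
cradle [([34.0, 237.0], 0.59, [0.5246, 0.2817])]
```

Request:
send_rows(
  increments=[
    [[0, 0.25, -0.1, 0], [0, 0.5, -0.2, 0], [0, 0.75, -0.3, 0], [0, 0.75, -0.3, 0], [0, 0.75, -0.3, 0], [0, 0.75, -0.3, 0]],
  ],
)

```text
clock: 22.38
tool_pos: [0.401, 0.3522, 0.3013]
orientation: [-180.0, -0.1, 22.4]
force: [-0.2, -0.5, 1.3]
opening: 0.0613
gripper_force: 0.0
```

```bash
python3 look.py k 0.06 heat_sink large_hole small_hole board cradle
```

```text
[0.401  0.3522 0.3013] [-179.9549   -0.0703   22.3749] 22.375
heat_sink [([53.0, 372.0], 0.61, [0.5548, 0.2849])]
large_hole [([34.0, 296.0], 0.83, [0.5417, 0.3687])]
small_hole [([24.0, 434.0], 0.66, [0.6055, 0.2375])]
board [([28.0, 367.0], 0.97, [0.5748, 0.3008])]
cradle [([77.0, 348.0], 0.74, [0.5233, 0.2973])]
```

View pics/k.png

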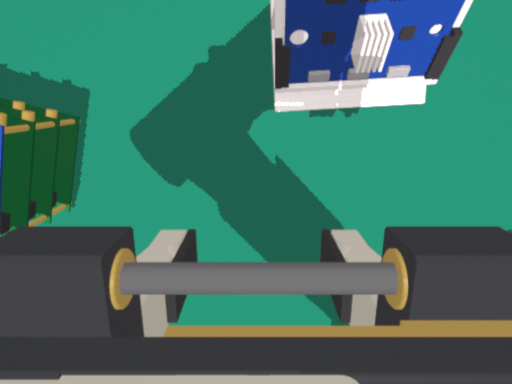

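This view shows the heat sink at (373,42), the large hole at (299,37) and the small hole at (435,29). I'll take one view from further back with the whole board in frame.

Request:
send_rows(
  increments=[
    [[-0.15, -0.2, 0.15, 0], [-0.25, -0.45, 0.3, 0], [-0.25, -0.5, 0.3, 0], [-0.25, -0.5, 0.3, 0], [-0.25, -0.5, 0.3, 0]],
  ],
)

```text
clock: 23.3
tool_pos: [0.3508, 0.2533, 0.3595]
orientation: [180.0, 0.1, 22.4]
force: [-0.2, -0.0, 0.3]
opening: 0.0613
gripper_force: 0.0
```

```bash
python3 look.py l 0.06 heat_sink large_hole small_hole board cradle; cat > bfit.py <<'E'
from h import *
import pickle
from scipy.optimize import least_squares
np.set_printoptions(precision=4,suppress=True)
L={'heat_sink':(0,0,.034),'large_hole':(0,.07,.0),'small_hole':(0,-.07,.0),'board':(0,0,0)}
obs=[]
for n in "ckl":
    C,D=pickle.load(open(("v1" if n=="c" else n)+".pkl","rb"))
    for t,l in D:
        if t in L: obs.append((n,C,t,l[0][0]))
for n,P in dict(top=dict(heat_sink=[193,150],board=[189,149],small_hole=[177,170],large_hole=[194,133]),side=dict(heat_sink=[138,207],large_hole=[134,198],small_hole=[148,225],board=[144,213])).items():
    for t in P: obs.append((n,cal(n),t,P[t]))
def R(yaw): return Ro.from_euler('zy',[yaw,-45],degrees=True).as_matrix()
def res(p,full=False):
    o=[]
    for n,C,t,px in obs:
        q=np.array(proj(C,p[:3]+R(p[3])@np.array(L[t])))-px
        o.append(q/(np.linalg.norm(C[1]-p[:3])*1.0))
    return o if full else np.concatenate(o)
s=least_squares(res,[.55,.29,.07,23],loss='soft_l1',f_scale=4,x_scale=[.01,.01,.01,1])
print(s.x)
for (n,C,t,px),r in zip(obs,res(s.x,True)): print(n,t,r.round(1),end='; ')
print()
for h in(.026,.034): print(h,s.x[:3]+R(s.x[3])@[0,0,h])
pickle.dump(s.x,open("board.pkl","wb"))
C=pickle.load(open("l.pkl","rb"))[0]; im=cv2.imread("pics/l.png")
def pt(v): q=proj(C,s.x[:3]+R(s.x[3])@np.array(v)); return int(round(q[1])),int(round(q[0]))
for z in(.034,.004):
    P=[pt((a*.022,b*.013,z)) for a,b in((1,1),(1,-1),(-1,-1),(-1,1))]; cv2.polylines(im,[np.array(P)],True,(0,0,255))
P=[pt((a*.06,b*.085,.004)) for a,b in((1,1),(1,-1),(-1,-1),(-1,1))]; cv2.polylines(im,[np.array(P)],True,(0,255,255))
for b in(.07,-.07): cv2.circle(im,pt((0,b,.004)),2,(0,0,255),-1)
x,y=pt((0,0,.004)); y0=max(y-90,0); x0=max(x-110,0)
cv2.imwrite("pics/l2.png",cv2.resize(im[y0:y0+180,x0:x0+220],None,fx=3,fy=3))
E
python3 bfit.py
```

```text
[0.3508 0.2533 0.3595] [179.9557   0.0801  22.4045] 23.3
heat_sink []
large_hole []
small_hole []
board []
cradle [([16.0, 290.0], 0.67, [0.5171, 0.2813])]
[ 0.5719  0.3024  0.0639 29.9518]
c heat_sink [ -1.5 -16. ]; c large_hole [-19.1  10.1]; c board [ 4.3 -2.2]; k heat_sink [ -8.5 -24.2]; k large_hole [ 0.9 11.5]; k small_hole [ 3.6 14.1]; k board [ 3.5 -3.6]; top heat_sink [-1.5 -1.4]; top board [-2.4  0.4]; top small_hole [-0.5 -2.8]; top large_hole [-0.1  0.7]; side heat_sink [ 0.1 -0.6]; side large_hole [5.8 2.1]; side small_hole [-3.1  0.5]; side board [-0.6  0.1]; 
0.026 [0.5535 0.3024 0.0822]
0.034 [0.5479 0.3024 0.0879]
```

View pics/l2.png

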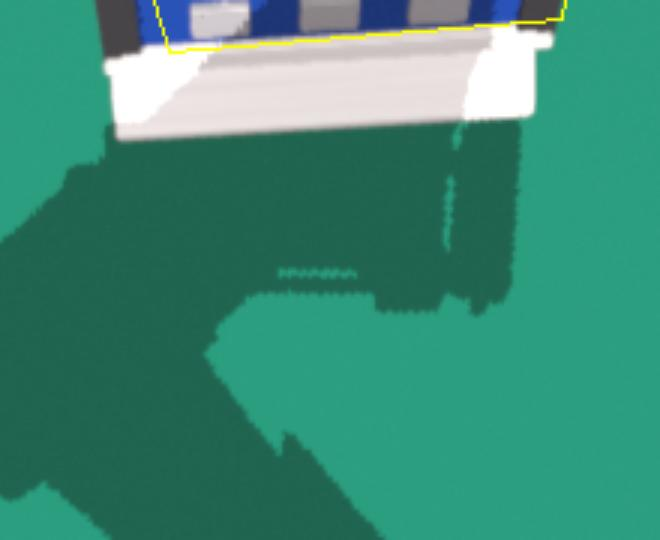

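Request:
send_rows(
  increments=[
    [[0.3, 0.05, 0.05, 0], [0.6, 0.1, 0.1, 0], [0.75, 0.1, 0.1, 0], [0.75, 0.1, 0.1, 0], [0.75, 0.1, 0.1, 0]],
  ],
)

```text
clock: 24.22
tool_pos: [0.5006, 0.2729, 0.3799]
orientation: [180.0, 0.1, 22.4]
force: [-0.2, -0.2, -0.8]
opening: 0.0617
gripper_force: 0.0
```

```bash
sed -i "s/'zy'/'ZY'/" bfit.py; python3 look.py l 0.06 heat_sink large_hole small_hole board cradle;  python3 bfit.py
```

```text
[0.5006 0.2729 0.3799] [179.9812   0.0543  22.3982] 24.225
heat_sink [([113.0, 262.0], 0.55, [0.5479, 0.289])]
large_hole [([98.0, 202.0], 0.93, [0.5356, 0.37])]
small_hole [([90.0, 311.0], 0.8, [0.5995, 0.2394])]
board [([92.0, 256.0], 0.79, [0.5695, 0.3056])]
cradle [([124.0, 260.0], 0.56, [0.5324, 0.2856]), ([63.0, 429.0], 0.39, [0.689, 0.1114])]
[ 0.5692  0.3043  0.0736 26.4291]
c heat_sink [-4.5 -1. ]; c large_hole [-4.6 -2.1]; c board [ 8.  -5.4]; k heat_sink [-2.3  1.8]; k large_hole [4.9 3.6]; k small_hole [1.9 1.1]; k board [ 4.  -3.9]; l heat_sink [ 0.5 -6.9]; l large_hole [-1.8  2.5]; l small_hole [-3.1  0.5]; l board [1.3 1.7]; top heat_sink [-1.9 -0.2]; top board [-2.3 -0.4]; top small_hole [-0.6 -2.2]; top large_hole [ 0.4 -1.8]; side heat_sink [-0.8 -0.3]; side large_hole [ 0.2 -0.1]; side small_hole [-0.7  1.3]; side board [-2.3 -0.6]; 
0.026 [0.5527 0.2961 0.092 ]
0.034 [0.5476 0.2936 0.0977]
```

```bash
cat > b2.py <<'E'
from h import *
import pickle
from scipy.optimize import least_squares
np.set_printoptions(precision=4,suppress=True)
R=lambda yaw: Ro.from_euler('ZY',[yaw,-45],degrees=True).as_matrix()
V={n:(pickle.load(open(("v1" if n=="c" else n)+".pkl","rb"))[0],cv2.imread("pics/%s.png"%n)) for n in "ckl"}
p=pickle.load(open("board.pkl","rb"))
box=[(a,b,c) for a in(.022,-.022) for b in(.013,-.013) for c in(.004,.034)]
def P(C,p,v): q=proj(C,p[:3]+R(p[3])@np.array(v)); return np.array([q[1],q[0]])
def hull(C,p): return cv2.convexHull(np.array([P(C,p,v) for v in box],np.float32))[:,0]
def cen(H):
    m=cv2.moments(H.reshape(-1,1,2).astype(np.float32)); return np.array([m["m10"],m["m01"]])/m["m00"]
obs=[]
for n,(C,im) in V.items():
    hsv=cv2.cvtColor(im,cv2.COLOR_BGR2HSV); light=((hsv[...,1]<110)&(hsv[...,2]>70)).astype(np.uint8)
    k,lab,st,ct=cv2.connectedComponentsWithStats(light)
    for t,v in dict(L=(0,.07,.004),S=(0,-.07,.004),H=None).items():
        c=P(C,p,v) if v else cen(hull(C,p))
        big=v is None
        cand=[i for i in range(1,k) if (150<st[i,4]<2500 if big else 15<st[i,4]<400) and np.hypot(*(ct[i]-c))<12 and st[i,1]>0]
        if cand:
            i=min(cand,key=lambda i:np.hypot(*(ct[i]-c))); 
            q=cen(cv2.convexHull(np.argwhere(lab==i)[:,::-1].astype(np.float32))[:,0]) if big else ct[i]
            A=cv2.contourArea(hull(C,p)) if big else 0
            print(n,t,c.round(1),q.round(1),st[i].tolist(),round(A)); obs.append((C,t,v,q))
        else: print(n,t,c.round(1),'none',[(ct[i].round(),st[i,4]) for i in range(1,k) if np.hypot(*(ct[i]-c))<20])
def res(p): return np.concatenate([((P(C,p,v) if v else cen(hull(C,p)))-q)*(np.linalg.norm(C[1]-p[:3])) for C,t,v,q in obs])
s=least_squares(res,p,x_scale=[.01,.01,.01,1],loss='soft_l1'); print(s.x,res(s.x).round(1)); pickle.dump(s.x,open("board2.pkl","wb"))
print(s.x[:3]+R(s.x[3])@[0,0,.026])
E
python3 b2.py
```

```text
c L [200.9  89.8] [201.4  87.9] [194, 82, 16, 13, 155] 0
c S [294.1  22. ] [295.   22.3] [291, 17, 9, 11, 72] 0
c H [250.9  62.6] none []
k L [297.5  38. ] [298.6  36.6] [289, 29, 20, 16, 248] 0
k S [435.5  27.3] [435.4  28.5] [429, 24, 14, 10, 102] 0
k H [370.2  40.9] none []
l L [203.   99.3] [204.4  97.8] [197, 93, 16, 11, 135] 0
l S [311.6  91.2] [312.3  91.6] [308, 89, 10, 7, 53] 0
l H [257.6 103.2] none []
[ 0.5704  0.3032  0.0703 25.4715] [ 0.  0.  0. -0. -0. -0. -0. -0. -0. -0.  0.  0.]
[0.5538 0.2952 0.0887]
```

Request:
send_rows(
  increments=[
    [[0.265, 0.1115, -0.2, 0.036], [0.265, 0.1115, -0.5, 0.036], [0.265, 0.1115, -0.8, 0.036], [0.265, 0.1115, -1.0, 0.036], [0.265, 0.1115, -1.0, 0.036], [0.265, 0.1115, -1.0, 0.036]],
  ],
  jaw=0.6,
)

```text
clock: 25.28
tool_pos: [0.5547, 0.296, 0.1827]
orientation: [-180.0, -0.2, 25.5]
force: [-0.3, -0.1, 0.5]
opening: 0.0527
gripper_force: 0.0
```

Request:
send_rows(
  increments=[
    [[0, 0, -0.2, 0], [0, 0, -0.4, 0], [0, 0, -0.5, 0], [0, 0, -0.53, 0], [0, 0, -0.545, 0], [0, 0, -0.545, 0]],
  ],
)

```text
clock: 26.02
tool_pos: [0.5545, 0.2959, 0.0729]
orientation: [-180.0, -0.1, 25.5]
force: [0.1, -0.1, -0.3]
opening: 0.0526
gripper_force: 0.0
```

Request:
send_rows(
  increments=[
    [[0, 0, 0, 0], [0, 0, 0, 0], [0, 0, 0, 0], [0, 0, 0, 0], [0, 0, 0, 0], [0, 0, 0, 0]],
  ],
  jaw=0.1,
)

```text
clock: 26.78
tool_pos: [0.5539, 0.2951, 0.0716]
orientation: [180.0, -0.0, 25.5]
force: [1.0, -2.2, 3.4]
opening: 0.0256
gripper_force: 30.0
```

Request:
send_rows(
  increments=[
    [[0.008, 0.004, 0.009, 0], [0.02, 0.0095, 0.022, 0], [0.032, 0.0152, 0.0353, 0], [0.032, 0.0152, 0.0353, 0]],
  ],
)

```text
clock: 27.28
tool_pos: [0.5601, 0.2982, 0.0785]
orientation: [180.0, 0.0, 25.5]
force: [-4.6, -2.9, -0.4]
opening: 0.0261
gripper_force: 30.0
```

Request:
send_rows(
  increments=[
    [[0.04, 0.019, 0.0443, 0], [0.08, 0.0381, 0.0886, 0], [0.12, 0.0572, 0.133, 0], [0.16, 0.0763, 0.177, 0], [0.2, 0.0954, 0.2216, 0], [0.224, 0.1068, 0.248, 0], [0.224, 0.1068, 0.248, 0]],
  ],
)

```text
clock: 28.15
tool_pos: [0.6059, 0.32, 0.1292]
orientation: [180.0, -0.1, 25.5]
force: [-4.8, -2.6, 3.3]
opening: 0.0257
gripper_force: 30.1
```

Request:
send_rows(
  increments=[
    [[0, 0, 0.15, 0], [0, 0, 0.35, 0], [0, 0, 0.55, 0], [0, 0, 0.65, 0], [0, 0, 0.65, 0]],
  ],
)

```text
clock: 28.78
tool_pos: [0.6067, 0.3207, 0.2606]
orientation: [-179.9, -0.4, 25.5]
force: [0.1, 0.1, -2.5]
opening: 0.0261
gripper_force: 30.0
```

```bash
cat > held.py <<'E'
from h import *
from scipy.optimize import least_squares
import sys
np.set_printoptions(precision=4,suppress=True)
o=ctrl.get_obs(); tp=np.array(o["tool_pos"]); yaw=o["orientation"][2]; print(tp,yaw,o["clock"],o["force"],o["opening"])
L={'heat_sink':(0,0,.034),'large_hole':(0,.07,0),'small_hole':(0,-.07,0),'board':(0,0,0)}
obs=[]
for n in("side","top","wrist"):
    C=cal(n); im=ctrl.snapshot(n); cv2.imwrite("pics/h_%s.png"%n,im[:,:,::-1])
    for t in L:
        r=ctrl.spot_point(t,n)
        for q in r[:1]:
            if q["conf"]>.3: obs.append((n,C,t,q["pixel"]))
g=tp+[0,0,.0188]
def M(p): return Ro.from_euler('ZY',[p[3],-p[4]],degrees=True).as_matrix()
def res(p,f=False):
    o=[np.array(proj(C,p[:3]+M(p)@np.array(L[t])))-px for n,C,t,px in obs]
    return o if f else np.concatenate(o+[(p[:3]+M(p)@[0,0,.026]-g)/.004,[(p[3]-yaw)/2]])
for t0 in(45,10):
    p0=np.r_[g-Ro.from_euler('ZY',[yaw,-t0],degrees=True).as_matrix()@[0,0,.026],yaw,t0]
    s=least_squares(res,p0,x_scale=[.01,.01,.01,1,1],loss='soft_l1',f_scale=2); print(round(s.cost,1),s.x)
for (n,C,t,px),r in zip(obs,res(s.x,True)): print(n,t,np.round(px).tolist(),r.round(1),end='; ')
print("\nlarge",s.x[:3]+M(s.x)@[0,.07,0],"small",s.x[:3]+M(s.x)@[0,-.07,0])
E
python3 held.py
```

```text
[0.6067 0.3207 0.2606] 25.512127593687442 28.775 [ 0.1321  0.0699 -2.4877] 0.02613039010034795
175.1 [ 0.619   0.3282  0.2584 26.0088 46.513 ]
175.1 [ 0.619   0.3282  0.2584 26.0088 46.5144]
side heat_sink [81.0, 218.0] [-2.  -2.7]; side large_hole [79.0, 208.0] [ 0.1 -2.2]; side small_hole [89.0, 240.0] [ 0.2 -2.6]; side board [84.0, 221.0] [-0.  -0.1]; top heat_sink [164.0, 129.0] [-1.9 -2.1]; top large_hole [165.0, 107.0] [ 2.8 -1.5]; top small_hole [148.0, 150.0] [-0.4 -3.4]; top board [161.0, 128.0] [-3.2 -1.3]; wrist heat_sink [287.0, 256.0] [1.2 1.3]; wrist large_hole [218.0, 109.0] [-0.   2.6]; wrist small_hole [214.0, 402.0] [0.9 0.1]; wrist board [290.0, 260.0] [-73.1  -2.9]; 
large [0.5883 0.3911 0.2584] small [0.6497 0.2653 0.2584]
```

Measured from three cameras, the board is held at about 46° tilt. The tool cannot lean, so I'll level the board by rolling it about its low edge on the free bench to the left of the cradle, letting it pivot in the pads.

Request:
send_rows(
  increments=[
    [[-0.05, 0.15, 0, 0], [-0.15, 0.35, 0, 0], [-0.25, 0.55, 0, 0], [-0.38, 0.8, -0.1, 0], [-0.5, 1.0, -0.25, 0], [-0.5, 1.0, -0.25, 0], [-0.5, 1.0, -0.25, 0], [-0.5, 1.0, -0.25, 0]],
  ],
)

```text
clock: 30.52
tool_pos: [0.5059, 0.5191, 0.2092]
orientation: [-180.0, -0.1, 25.5]
force: [-0.4, -0.5, -2.5]
opening: 0.0261
gripper_force: 30.0
```

Request:
send_rows(
  increments=[
    [[0, 0.03, -0.15, 0], [0, 0.05, -0.35, 0], [0, 0.05, -0.55, 0], [0, 0.05, -0.68, 0], [0, 0.05, -0.74, 0], [0, 0.05, -0.76, 0], [0, 0.05, -0.76, 0], [0, 0.05, -0.76, 0]],
  ],
)

```text
clock: 31.52
tool_pos: [0.5055, 0.5302, 0.0575]
orientation: [-179.9, -0.1, 25.5]
force: [0.7, 0.0, -1.3]
opening: 0.026
gripper_force: 30.0
```

```bash
python3 held.py
```

```text
[0.5055 0.5302 0.0575] 25.510919336727664 31.525 [ 0.7021  0.0416 -1.3265] 0.025950530612366036
437.6 [ 0.5183  0.5366  0.0542 25.6354 42.9748]
437.6 [ 0.5183  0.5366  0.0542 25.6354 42.975 ]
side heat_sink [200.0, 308.0] [ -83.3 -133.4]; side large_hole [116.0, 165.0] [-0.   2.5]; side small_hole [127.0, 194.0] [-0.6 -1.2]; side board [120.0, 179.0] [1.  0.6]; top heat_sink [209.0, 84.0] [-1.9 -0.5]; top large_hole [212.0, 63.0] [-0.6  1.8]; top small_hole [193.0, 103.0] [ 0.7 -1. ]; top board [204.0, 84.0] [-1.  -0.1]; wrist heat_sink [286.0, 260.0] [ 0.6 -0.7]; wrist large_hole [218.0, 115.0] [-0.5  1.7]; wrist small_hole [218.0, 402.0] [-1.   0.4]; wrist board [216.0, 260.0] [ 1. -1.]; 
large [0.488  0.5998 0.0542] small [0.5486 0.4735 0.0542]
```

Request:
send_rows(
  increments=[
    [[0, 0, -0.04, 0], [0, 0, -0.0705, 0], [0.02, 0.0095, -0.082, 0], [0.039, 0.0185, -0.0915, 0], [0.056, 0.027, -0.104, 0], [0.073, 0.035, -0.117, 0], [0.087, 0.0415, -0.13, 0], [0.1, 0.0476, -0.1435, 0], [0.1, 0.0476, -0.1435, 0]],
  ],
)

```text
clock: 33.4
tool_pos: [0.5245, 0.5388, 0.0273]
orientation: [180.0, 0.1, 25.5]
force: [-2.5, -1.5, 2.8]
opening: 0.0256
gripper_force: 33.9
```

```bash
python3 held.py
```

```text
[0.5245 0.5388 0.0273] 25.512375406050673 33.4 [-2.5499 -1.5467  2.8153] 0.025562458482456883
17.8 [ 0.5335  0.5435  0.0202 24.8163 29.639 ]
17.8 [ 0.5335  0.5435  0.0202 24.8163 29.639 ]
side heat_sink [121.0, 183.0] [ 0.7 -3.1]; side large_hole [123.0, 172.0] [-1.4  0.1]; side small_hole [132.0, 196.0] [0.6 0.3]; side board [130.0, 185.0] [-2.2 -1.2]; top heat_sink [205.0, 84.0] [-2.3 -0.1]; top large_hole [210.0, 65.0] [-1.5  2.3]; top small_hole [192.0, 104.0] [-0.8 -0.1]; top board [203.0, 86.0] [-2.9 -0.2]; wrist heat_sink [284.0, 260.0] [-0.2 -0.4]; wrist small_hole [226.0, 398.0] [-0.3 -0.6]; wrist board [223.0, 259.0] [0.9 0.9]; 
large [0.5041 0.607  0.0202] small [0.5628 0.48   0.0202]
```

Request:
send_rows(
  increments=[
    [[0.013, 0.006, -0.015, 0], [0.024, 0.0114, -0.0295, 0], [0.034, 0.016, -0.044, 0], [0.042, 0.02, -0.0575, 0], [0.049, 0.023, -0.07, 0], [0.0546, 0.026, -0.0825, 0], [0.0546, 0.026, -0.0825, 0]],
  ],
)

```text
clock: 35.02
tool_pos: [0.5363, 0.5446, 0.0106]
orientation: [-180.0, -0.0, 25.5]
force: [0.9, -0.3, 1.0]
opening: 0.0258
gripper_force: 30.0
```

Request:
send_rows(
  increments=[
    [[0.004, 0.002, -0.01, 0], [0.0077, 0.0037, -0.0185, 0], [0.0077, 0.0037, -0.0185, 0], [0.0077, 0.0037, -0.0185, 0]],
  ],
)

```text
clock: 35.52
tool_pos: [0.5377, 0.5453, 0.0072]
orientation: [-180.0, -0.0, 25.5]
force: [0.5, -0.3, 2.8]
opening: 0.0255
gripper_force: 30.0
```

```bash
python3 held.py
```

```text
[0.5377 0.5453 0.0072] 25.509720856229457 35.525 [ 0.504  -0.3158  2.77  ] 0.02546382442928388
21.7 [ 0.5393  0.5471  0.0011 25.6608  2.8646]
21.7 [ 0.5393  0.5471  0.0011 25.6608  2.8646]
side heat_sink [126.0, 185.0] [-2.3 -0.8]; side large_hole [124.0, 177.0] [ 2.1 -3.5]; side small_hole [137.0, 197.0] [-0.2  0.6]; side board [130.0, 188.0] [ 1.  -2.1]; top heat_sink [201.0, 83.0] [-2.8  0.3]; top large_hole [208.0, 71.0] [-0.3 -2. ]; top small_hole [190.0, 106.0] [ 0.4 -2. ]; top board [200.0, 85.0] [-0.6  1.3]; wrist heat_sink [274.0, 259.0] [ 0.2 -0.9]; wrist large_hole [240.0, 120.0] [-1.1  1.5]; wrist small_hole [238.0, 394.0] [-0.5  0.9]; wrist board [237.0, 259.0] [ 1.5 -0.7]; 
large [0.509  0.6102 0.0011] small [0.5696 0.484  0.0011]
```

Request:
send_rows(
  increments=[
    [[0, 0, -0.006, 0], [0, 0, -0.006, 0], [0, 0, 0.05, 0], [0, 0, 0.2, 0], [0, 0, 0.4, 0], [0, 0, 0.6, 0], [0, 0, 0.8, 0], [0, 0, 1.0, 0], [0, 0, 1.0, 0]],
  ],
)

```text
clock: 37.4
tool_pos: [0.5378, 0.546, 0.2114]
orientation: [-179.8, -0.3, 25.5]
force: [-0.1, -0.2, -2.5]
opening: 0.0257
gripper_force: 30.0
```

Request:
send_rows(
  increments=[
    [[0, -0.1, 0.03, -0.01], [0, -0.3, 0.08, -0.04], [0, -0.5, 0.08, -0.07], [0, -0.7, 0.08, -0.1], [-0.02, -0.9, 0.08, -0.12], [-0.02, -1.0, 0.08, -0.12]],
  ],
)

```text
clock: 38.15
tool_pos: [0.5321, 0.3419, 0.2223]
orientation: [179.9, 0.1, 15.1]
force: [-0.2, -0.3, -1.3]
opening: 0.0257
gripper_force: 30.0
```

Request:
send_rows(
  increments=[
    [[0, -0.2, 0, -0.04], [0, -0.4, 0, -0.08], [0, -0.6, 0, -0.12], [-0.02, -0.8, 0, -0.15], [-0.03, -1.0, 0, -0.17]],
  ],
)

```text
clock: 38.78
tool_pos: [0.5264, 0.1434, 0.2223]
orientation: [180.0, 0.1, 0.5]
force: [1.2, 0.3, -2.1]
opening: 0.0256
gripper_force: 30.0
```

Request:
send_rows(
  increments=[
    [[0, -0.2, 0, -0.04], [0, -0.4, 0, -0.08], [0, -0.6, 0, -0.12], [-0.02, -0.8, 0, -0.15], [-0.03, -1.0, 0, -0.17]],
  ],
)

```text
clock: 39.4
tool_pos: [0.5203, -0.0563, 0.2224]
orientation: [180.0, 0.1, -14.1]
force: [0.9, 0.2, -2.2]
opening: 0.0257
gripper_force: 30.0
```

Request:
send_rows(
  increments=[
    [[0, -0.2, 0, 0], [0, -0.4, 0, 0], [-0.01, -0.6, 0, 0], [-0.02, -0.8, -0.05, 0], [-0.029, -0.95, -0.1, 0], [-0.029, -1.04, -0.18, 0]],
  ],
)

```text
out of range: row 6 has -1.04, outside -1 to 1
```

Request:
send_rows(
  increments=[
    [[0, -0.2, 0, 0], [0, -0.4, 0, 0], [-0.01, -0.6, 0, 0], [-0.02, -0.8, -0.05, 0], [-0.029, -0.95, -0.1, 0], [-0.029, -1.0, -0.2, 0], [-0.029, -1.0, -0.2, 0]],
  ],
)

```text
clock: 40.28
tool_pos: [0.5136, -0.2552, 0.1808]
orientation: [-180.0, 0.3, -14.1]
force: [-0.0, 0.4, -2.8]
opening: 0.0257
gripper_force: 30.0
```

Request:
send_rows(
  increments=[
    [[0, -0.04, -0.05, 0], [0, -0.072, -0.106, 0], [0, -0.072, -0.106, 0], [0, -0.072, -0.106, 0], [0, -0.072, -0.106, 0], [0, -0.072, -0.106, 0]],
  ],
)

```text
clock: 41.02
tool_pos: [0.5158, -0.2692, 0.1623]
orientation: [-180.0, -0.0, -14.0]
force: [0.6, -0.4, -3.0]
opening: 0.0254
gripper_force: 30.0
```

```bash
python3 held.py
```

```text
[ 0.5158 -0.2692  0.1623] -14.01149153687315 41.025 [ 0.5512 -0.4351 -2.9765] 0.025433426101601153
25.2 [  0.5173  -0.2689   0.1549 -13.8042   2.3584]
25.2 [  0.5173  -0.2689   0.1549 -13.8042   2.3584]
side heat_sink [213.0, 268.0] [-1.8  0.5]; side large_hole [206.0, 265.0] [-0.9 -1. ]; side small_hole [248.0, 275.0] [-4.8  0.8]; side board [223.0, 268.0] [-0.2  1. ]; top heat_sink [192.0, 321.0] [-2.4 -2.3]; top large_hole [187.0, 297.0] [-0.8 -0.4]; top small_hole [198.0, 340.0] [-2.8 -1. ]; top board [191.0, 317.0] [-0.3  0.2]; wrist heat_sink [272.0, 258.0] [0.3 0. ]; wrist large_hole [239.0, 118.0] [-0.8  4.1]; wrist small_hole [237.0, 396.0] [-0.1 -1.4]; wrist board [236.0, 258.0] [1.4 0.5]; 
large [ 0.534  -0.2009  0.1549] small [ 0.5006 -0.3369  0.1549]
```

Request:
send_rows(
  increments=[
    [[0, 0, 0, 0], [0, 0, 0, 0], [0, 0, 0, 0], [0, 0, 0, 0]],
  ],
)

```text
clock: 42.28
tool_pos: [0.5156, -0.2693, 0.1619]
orientation: [-180.0, 0.0, -14.0]
force: [-0.4, 0.3, -1.8]
opening: 0.0256
gripper_force: 30.0
```

```bash
python3 -c "
from plant import ctrl
print(ctrl.close_job())"
```

```text
the job is handed in; nothing more can be done
None
```

I handed the job in at about 42 s (no verdict was returned): both sleeves sit on their posts, and by the camera measurements the blue board is held about 2° from level, its underside about 100 mm above the post tops, each hole within about 2 mm of its post.

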